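# Lay the still-wine and sparkling-wine service trays in the tasting cellar

### The job

Lay the two wooden service trays for the tasting: the long three-compartment tray takes the slim square-shouldered still-wine bottle, the folded waiter's corkscrew and the white vacuum pump, and the short two-compartment tray takes the stout slope-shouldered sparkling-wine bottle and the steel sparkling-wine stopper. One thing to a compartment: the corkscrew lies flat in the long middle compartment, and the others stand upright, either way round, in the compartments that are left. Keep the bottles upright, set them down rather than drop them, and leave the two tasting glasses standing where they are.

Things in the scene. Friction and masses are not known exactly. Their poses are not given: they have to be found in the camera images.
- still_bottle: small single-serve still-wine bottle, dark green glass with black neck capsule and a white paper label, standing: 185 tall; straight body 48 across up to 112, short square shoulder, straight neck 28 across from 125 up to the top. About 0.33 kg. Origin: centre of its underside; z up. Take it by the neck from above.
- sparkling_bottle: small sparkling-wine bottle, dark green glass with grey foil neck and a white paper label, standing: 200 tall; body 58 across up to 75, long sloping shoulder, neck 30 to 32 across from 150 up to the top. About 0.48 kg. Origin: centre of its underside; z up. Take it by the neck from above.
- corkscrew: waiter's friend corkscrew, folded, black handle with a steel lever along one side, lying flat: 115 long (its own x), 28 wide (its own y), 14 high. About 0.09 kg. Origin: centre of its underside; z up. Grip it across its width at the middle.
- pump: hand vacuum pump for opened wine, standing: white tapering body 46 across at the foot, 34 across at 78 up, then a thin steel rod and a grey round grip knob 42 across from 98 to the top at 118. Rigid (the rod does not move). About 0.11 kg. Origin: centre of its underside; z up. Grip it by the knob.
- stopper: sparkling-wine stopper, a domed steel cap 38 across and 45 high (its side straight up to 34), standing, with two steel clamp wings on its +y and -y sides making it 48 wide along its own y. About 0.08 kg. Origin: centre of its underside; z up. Grip it along its own x.
- still_tray: long wooden tray, brass end handles, fixed: 310 long (own x), 104 wide (own y), handles 24 more at each end; floor top at 8, walls and partitions up to 30. Three compartments in a row along x, each 88 in y: the middle one 134 in x, centred on the origin; the end ones 74 in x, centred at x = +110 and -110. Origin: centre of underside; z up.
- sparkling_tray: short wooden tray, brass end handles, fixed: 182 long (own x), 104 wide (own y), handles 24 more at each end; floor top at 8, walls and partition up to 30. Two like compartments in a row along x, each 80 in x and 88 in y, centred at x = +43 and -43. Origin: centre of underside; z up.
- glass_a: stemmed tasting glass, clear, empty, 155 tall: foot 65 across, stem 9 thick, tulip bowl 65 across at its widest (95 up), mouth 46. Stands upright and loose and is light: leave it where it is. Origin: centre of the underside of its foot; z up.
- glass_b: stemmed tasting glass, clear, empty, 155 tall: foot 65 across, stem 9 thick, tulip bowl 65 across at its widest (95 up), mouth 46. Stands upright and loose and is light: leave it where it is. Origin: centre of the underside of its foot; z up.
Things that resemble listed ones, but are neither listed nor needed, are in the scene too. Leave any blue or purple look-alike of the sparkling_bottle alone.

How it is judged:
By the outcome, as a careful person would: the job done as asked, in the order asked, and still so for the second after the job is handed in, with the robot touching nothing.
It also fails if it takes over 141 s, if anything falls off the work surface, if the arm or the gripper's body presses on something with over 40 N, if the wrist force passes 120 N, or if a joint passes its speed limit or range.

### The arm

A 7-joint arm with a two-finger parallel gripper is mounted at the origin on the work surface. World frame = base frame: x ahead of the robot, y to its left, z up, the work surface at z = 0. Lengths are in m, angles in degrees, forces in N, time in s.
With the tool pointing down it reaches from about 0.4 to 0.925 m from the base axis. Payload 5.6 kg.
Tool frame: the origin (TCP) lies at the very end of the fingers, on their centre line; the grasp point (between the pads) lies 19 mm behind it; z points along the fingers, y is the line along which they close (so a half turn about z gives the same grasp; the last joint's range is limited). The gripper opens to 85 mm and grips with 20 to 120 N. Pads are 22 mm wide; open, the fingers measure 114 mm over their backs; the gripper's body (76 mm by 85 mm) begins 54 mm behind the grasp point. The pads swing forward as they close: fully open they stand 13 mm farther back than shut.
Start: joints at [72.651, 26.786, -0.665, 91.828, 0.344, 61.387, -3.226], TCP at [0.167, -0.628, 0.192] pointing down, gripper open.
Joint ranges: [-144.91, 144.91], [-17.63, 115.5], [-89.93, 88.59], [15.96, 139.68], [-74.01, 254.01], [8.47, 105.57], [-167.45, 167.45]. Speed limits (degrees/s): [147.25, 147.25, 180, 180, 180, 180, 180].

### API

Orientations are given as a 3x3 rotation matrix whose columns are the frame's x, y, z axes.
In Python, from station import monitor, viewer, ticket, silhouettes, mark_of gives the robot as it stands.
- The arm moves only by the shell command python3 -m pendant 'ROWS' [OPENING] [FORCE]. ROWS is JSON, a list that holds one entry, the list of rows, each a list of 4 numbers: the shift along the tool's x, y, z in cm, then the turn about the tool's z in rad. A call has 1 to 20 rows; each row shifts and turns the commanded pose from where the row before left it, along the tool's axes as they then stand; what a row does not reach is not made up. A row lasts 1/12 s, in which the tool goes at most 41.7 mm and 7.16 degrees, less where a joint would pass 70% of its speed; a pose out of reach is approached as far as the arm can. A call is refused whole if a number of a shift passes 4.17 or a number of a turn 0.125, either way. A call with a gripper value outside its range is refused whole. OPENING is the opening, from -1 (shut) to 1 (fully open), set as the call begins (- or left out, the last holds). The fingers move at their own pace and stop on an object; FORCE is the grip in N (left out, the last holds). Time passes only in rows, so rows that do not move let the fingers close. It gives the time, the measured TCP pose, the force, the opening and the grip force at its end, in the units of the state.
- monitor.get_state(): the state, without advancing time (a new reading comes with each control period).
- viewer.read_camera(name): name is "side" or "top" or "wrist"; returns (picture, depth): 420x560x3 uint8, blue, green, red; 420x560 float32, m along the optical axis (not along the pixel's ray), 0 where there is no reading.
- viewer.camera_model(name): a dict with "fx", "fy", "cx", "cy" (pixels), "T" (4x4, takes a point from camera to world coordinates). Camera axes: x right, y up, looking along -z (the intrinsics and any distortion apply to the point x, -y, -z); pixel columns grow to the right and rows downward; lengths in m; the calibration is good to about 2 mm. A picture is of the moment at which its call begins: read the wrist's pose just before it. camera_model takes no time and is no camera call; for the wrist camera it gives the pose at the moment of the call.
- ticket.finish_job(): hands the job in; it is judged then, once.
Trained networks look in the newest picture that a camera, given by its name, has taken for a name from the list of things; names that differ only in an ending like _2 or _b are one class to them, and where a whole thing is asked for, a point or a joint stands for the part that bears it (a point fixed in the world has none). Each returns a list of dicts, best first, with "p" (0 to 1); they miss things now and then, are a little off and sometimes report something else, mostly with a low value. They report only what shows in the picture. A call takes as long as a camera call. They do not tell look-alikes from the thing itself.
- silhouettes(camera, thing): "pixels" (420x560 bool, what is visible of it) and "extent" ([left, top, right, bottom] in pixels, round what is visible of it).
- mark_of(camera, thing): "centre" ([column, row] in pixels: a listed point, or the origin of a listed thing).
The state is a dict: "time_s": time; "joints": joint angles; "dq": joint speeds; "joint_efforts": joint torques, N m; "tcp_pos": TCP position; "orientation": TCP orientation; "ft_force": force on the tool from outside, world axes, zero at the start; "wrist_torque": the same for the moment, N m; "grip_width": opening from 0.0 (shut) to 1.0 (fully open); "grip_force": force on a finger pad.
Only numpy, scipy, OpenCV 4.12 (cv2) and the standard library are available. Lean on these libraries where they do the work, as an engineer would, in place of code of your own. Each camera call takes 0.05 s, during which the arm holds its last target. There are 200 camera calls.

## Working session

There is one attempt and no reset: what is moved stays moved. The work goes in short steps, Python scripts to look and compute and a shell command to move; the robot and the scene stay as the last step left them, time stands still between calls to the robot, and variables do not carry over. Pictures are saved under pics/ and viewed, at most 16 in all, crops included, and the job is handed in when it is done.

```bash
ls; mkdir -p pics
python3 - <<'E'
from station import monitor, viewer
import cv2,numpy as np
s=monitor.get_state(); print(s)
for n in("top","side"):
    p,d=viewer.read_camera(n); cv2.imwrite(f"pics/{n}0.png",p); m=viewer.camera_model(n); print(n,m)
E
```

```text
pics
{'time_s': 0.0, 'joints': array([72.65048848, 26.83573278, -0.66400672, 91.88134374,  0.3455477 ,
       61.3861531 , -3.22518016]), 'dq': array([ 0.0569594 , -0.00362232, -0.07750834,  0.06334115, -0.00467396,
       -0.04018138,  0.06276349]), 'joint_efforts': array([-3.46612733e-04, -5.32379508e+01,  2.13183771e-02, -2.51303387e+01,
        1.15105533e-02,  7.82294461e-03,  1.10541652e-05]), 'tcp_pos': array([ 0.16673064, -0.62760281,  0.19063836]), 'orientation': array([[ 9.66452948e-01,  2.56843015e-01, -6.04019328e-04],
       [ 2.56843678e-01, -9.66451532e-01,  1.66171520e-03],
       [-1.56955462e-04, -1.76110810e-03, -9.99998437e-01]]), 'ft_force': array([-0.27752173, -0.06500542,  0.18880311]), 'wrist_torque': array([-0.03878155, -0.01071239,  0.01072839]), 'grip_force': 0.0, 'grip_width': 0.9997964432998543}
top {'fx': 498.56534196286395, 'fy': 498.56534196286395, 'cx': 278.73574784922647, 'cy': 209.42502993575602, 'T': array([[ 0.01833544,  0.99831188, -0.05511085,  0.45096988],
       [-0.99917249,  0.02029704,  0.03524721,  0.01137383],
       [ 0.0363063 ,  0.05441897,  0.99785792,  0.92464379],
       [ 0.        ,  0.        ,  0.        ,  1.        ]])}
side {'fx': 473.93990075668034, 'fy': 473.93990075668034, 'cx': 278.7969292737151, 'cy': 202.75238937969456, 'T': array([[-0.80480961,  0.44680789, -0.39069707,  0.11983098],
       [-0.59352216, -0.60983365,  0.52519936,  0.52964553],
       [-0.003597  ,  0.65457286,  0.75599037,  0.81683341],
       [ 0.        ,  0.        ,  0.        ,  1.        ]])}
```

View pics/top0.png

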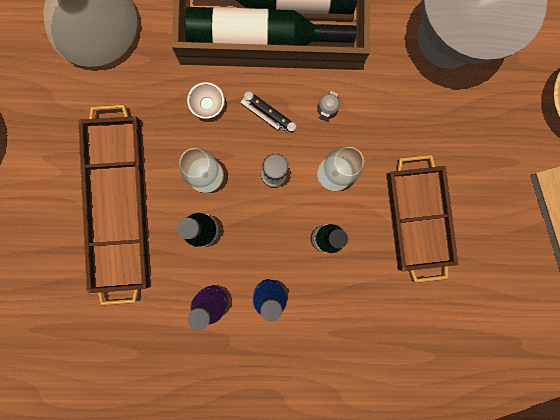

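View pics/side0.png

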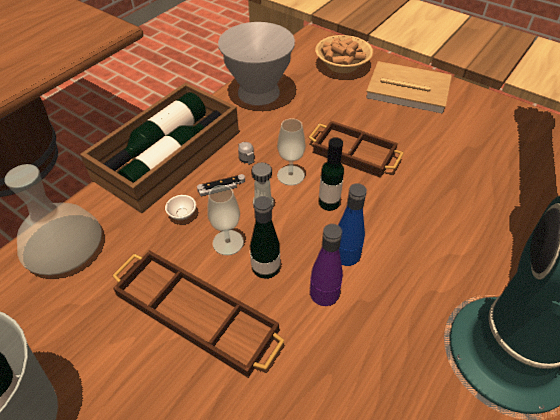

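The top view shows the still bottle (black neck) at (329,238), the sparkling bottle (grey foil) at (200,230) and the pump at (275,170). The corkscrew is at (270,112), the stopper at (329,104) and the glasses at about (200,165) and (342,165). The long tray is on the left at (113,205) and the short tray on the right at (422,217). Blue and purple decoys are at the bottom, and a white bowl decoy is at (206,101).

```bash
cat > h.py <<'E'
import numpy as np,cv2
from station import monitor, viewer, ticket, silhouettes, mark_of
def cloud(cam,d,m=None):
    m=m or viewer.camera_model(cam); v,u=np.mgrid[:420,:560]
    P=np.stack([(u-m['cx'])/m['fx']*d,-(v-m['cy'])/m['fy']*d,-d],-1)
    W=P@m['T'][:3,:3].T+m['T'][:3,3]; W[d<=0]=np.nan; return W
def atz(m,uv,z):
    r=m['T'][:3,:3]@np.array([(uv[0]-m['cx'])/m['fx'],-(uv[1]-m['cy'])/m['fy'],-1]); o=m['T'][:3,3]
    return o+r*(z-o[2])/r[2]
E
python3 - <<'E'
from h import *
np.set_printoptions(precision=4,suppress=True)
for cam in("top","side"):
    p,d=viewer.read_camera(cam); W=cloud(cam,d); np.save(cam,W)
    for t in "still_bottle sparkling_bottle corkscrew pump stopper still_tray sparkling_tray glass_a".split():
        for r in silhouettes(cam,t)[:3]:
            if r['p']<.3: continue
            k=cv2.erode(r['pixels'].astype(np.uint8),np.ones((2,2)))>0
            q=W[k];q=q[~np.isnan(q[:,0])]
            if len(q)<5: print(cam,t,'few');continue
            z=np.percentile(q[:,2],98); tp=q[q[:,2]>z-(.012 if 'tray' not in t and t!='corkscrew' else .006)]
            c,s,a=cv2.minAreaRect((tp[:,:2]*1000).astype(np.float32))
            print(cam,t,round(r['p'],2),np.int32(r['extent']),'ztop %.3f'%z,'mid',(tp.min(0)+tp.max(0))[:2]/2,'rect',np.round(c,1),np.round(s,1),round(a,1),len(tp))
E
```

```text
top still_bottle 0.67 [318  89 342 121] ztop 0.046 mid [ 0.6939 -0.1079] rect [ 693.8 -106.5] [35.  38.3] 19.3 305
top sparkling_bottle 0.86 [254 278 286 324] ztop 0.202 mid [ 0.3454 -0.0051] rect [345.8  -5.3] [29.6 29.3] 41.3 362
top sparkling_bottle 0.72 [188 286 225 331] ztop 0.202 mid [0.3322 0.0974] rect [332.2  97.5] [29.8 28.4] 2.6 373
top sparkling_bottle 0.7 [180 211 220 250] ztop 0.202 mid [0.4615 0.1168] rect [461.5 116.8] [28.9 28.5] 1.0 352
top corkscrew 0.9 [244  90 297 131] ztop 0.016 mid [0.6817 0.0013] rect [677.3   1.4] [109.2  26.7] 54.9 609
top pump 0.62 [263 153 287 186] ztop 0.120 mid [ 0.5659 -0.0107] rect [564.9 -10.2] [39.7 41. ] 16.3 495
top still_tray 0.72 [ 79 104 150 305] ztop 0.031 mid [0.5045 0.2769] rect [504.4 277.1] [353.8 103.2] 5.1 2417
top sparkling_tray 0.93 [384 154 457 281] ztop 0.032 mid [ 0.4902 -0.283 ] rect [ 490.4 -283.4] [228.  104.7] 7.3 1659
top glass_a 0.81 [177 150 220 193] ztop 0.155 mid [0.562 0.115] rect [558.5 111.9] [37.2 48.8] 47.0 180
top glass_a 0.79 [317 147 362 190] ztop 0.155 mid [ 0.5701 -0.1228] rect [ 569.5 -122.9] [46.
[... 554 characters left out ...]
 [677.8   2.5] [111.7  27.8] 57.9 264
side pump 0.9 [251 165 273 204] ztop 0.120 mid [0.5244 0.0429] rect [528.4  44.5] [ 39.3 170.2] 34.2 253
side stopper 0.86 [236 140 253 163] ztop 0.046 mid [ 0.691  -0.1059] rect [ 692.2 -104.8] [31.6 28.8] 16.5 118
side still_tray 0.8 [112 253 284 379] ztop 0.032 mid [0.5034 0.2788] rect [503.2 278.2] [350.6 103.9] 5.1 2051
side sparkling_tray 0.64 [304 123 400 177] ztop 0.032 mid [ 0.4897 -0.2829] rect [ 488.9 -282.2] [223.2 106.7] 6.4 558
side glass_a 0.82 [206 183 242 254] ztop 0.154 mid [0.5629 0.1171] rect [563.1 115.6] [47.3 51.2] 40.4 240
side glass_a 0.6 [278 118 305 184] ztop 0.154 mid [ 0.5716 -0.1239] rect [ 570.3 -124.9] [46.5 52.4] 21.1 183
```

Run:
```python
from h import *
np.set_printoptions(precision=4,suppress=True)
for c in("top","side"):
    W=np.load(c+".npy").reshape(-1,3);W=W[~np.isnan(W[:,0])]
    def near(x,y,r,a,b): return W[(np.hypot(W[:,0]-x,W[:,1]-y)<r)&(W[:,2]>a)&(W[:,2]<b)]
    q=near(.448,-.101,.03,.178,.2); print(c,'still',(q.min(0)+q.max(0))/2,len(q))
    q=near(.565,-.0105,.03,.105,.13); print('pump',(q.min(0)+q.max(0))/2,len(q))
    q=near(.692,-.106,.03,.041,.06); print('dome',q.mean(0),len(q))
    for a,b in((.008,.02),(.02,.03),(.03,.04)):
        q=near(.692,-.106,.03,a,b); v=q[:,:2]-[.6925,-.106]; r=np.hypot(*v.T); k=r>.0205
        print(a,'wing angles',np.sort(np.degrees(np.arctan2(v[k,1],v[k,0])).round())[::max(1,k.sum()//12)],r.max())
    q=W[(abs(W[:,1]+.0)<.25)&(W[:,0]>.7)&(W[:,2]>.03)&(W[:,2]<.3)&(W[:,0]<.85)]
    for y in(-.15,-.1,0,.1):
        k=q[abs(q[:,1]-y)<.02]; print('crate',y,len(k) and (k[:,0].min(),k[:,2].max()))
    r=silhouettes
im=cv2.imread("pics/top0.png"); cv2.imwrite("pics/stop.png",cv2.resize(im[75:140,230:360],None,fx=6,fy=6,interpolation=cv2.INTER_CUBIC))
```

```text
top still [ 0.4503 -0.1034  0.1841] 302
pump [ 0.5666 -0.0098  0.1136] 532
dome [ 0.6944 -0.1073  0.0436] 168
0.008 wing angles [-180.  140.  142.  144.  147.  151.  153.  162.  165.  167.  169.  172.
  174.  176.  178.] 0.022323506375758726
0.02 wing angles [-179.  -35.   -5.  142.  147.  149.  153.  158.  160.  162.  165.  169.
  173.  175.] 0.02669150375094294
0.03 wing angles [-74. -42. -39. -35. -32. -28. -24. -22. -20. -17. -14. -12.  -9.  -5.
 140. 151. 176.] 0.02765228130881943
crate -0.15 (np.float64(0.7697236620183205), np.float64(0.0891060762696343))
crate -0.1 (np.float64(0.7000739933684086), np.float64(0.08786862985231492))
crate 0 (np.float64(0.7695400629431364), np.float64(0.0888170490482103))
crate 0.1 (np.float64(0.718652235543398), np.float64(0.0885625403845659))
side still [ 0.451  -0.1031  0.1831] 157
pump [ 0.5667 -0.0095  0.1133] 296
dome [ 0.694  -0.1072  0.0436] 71
0.008 wing angles [-177.   22.  142.  143.  155.  157.  172.  174.  180.] 0.02235347271922503
0.02 wing angles [144. 152. 164. 176. 176.] 0.022233613597923262
0.03 wing angles [-20. -15. -13.  -5. 152. 176.] 0.027337674493835288
crate -0.15 (np.float64(0.7686216854931764), np.float64(0.08826038051595753))
crate -0.1 (np.float64(0.7001225548577616), np.float64(0.08762160036612843))
crate 0 (np.float64(0.7687732945809224), np.float64(0.08820472145154301))
crate 0.1 (np.float64(0.7028372048836568), np.float64(0.08806499603038953))
```

View pics/stop.png

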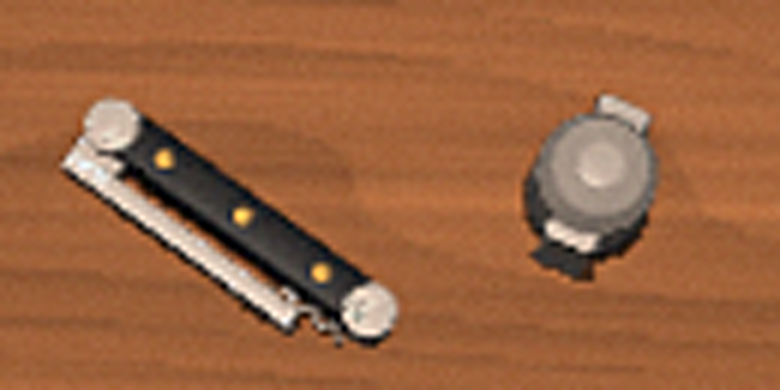

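```bash
cat > to.py <<'E'
import sys
from h import *
# usage: to.py x y z a : shift in present tool axes (cm), turn (rad)
x,y,z,a=map(float,sys.argv[1:]); s=monitor.get_state(); R=s['orientation']
d=R.T@(np.array([x,y,z])-s['tcp_pos'])*100; y0=np.degrees(np.arctan2(R[1,0],R[0,0]))
print('d cm',d.round(2),'turn',round(np.radians((y0-a+180)%360-180),3),'yaw',y0.round(2),'t',s['time_s'].round(1) if hasattr(s['time_s'],'round') else s['time_s'],'grip',s['grip_width'],s['grip_force'])
E
python3 -m pendant '[[[0,0,-3.5,0.065],[0,0,-3.5,0.065],[0,0,-3.5,0.065],[0,0,-3.5,0.065],[2.1,-2.6,0,0],[2.1,-2.6,0,0],[2.1,-2.6,0,0],[2.1,-2.6,0,0],[2.1,-2.6,0,0],[2.1,-2.6,0,0],[2.1,-2.6,0,0],[2.1,-2.6,0,0],[2.1,-2.6,0,0],[2.1,-2.6,0,0],[2.1,-2.6,0,0],[2.1,-2.6,0,0]]]' 1
python3 to.py .6775 .002 .12 56
```

```text
time_s: 2.33
tcp_pos: [0.4198, -0.3149, 0.3319]
orientation: [[1.0, -0.0, 0.0], [-0.0, -1.0, -0.001], [0.0, 0.001, -1.0]]
ft_force: [-0.1, 0.2, -0.8]
grip_width: 1.002
grip_force: 0.0
d cm [ 25.75 -31.71  21.18] turn -0.978 yaw -0.02 t 2.3333 grip 1.0016966075512164 0.0
```

```bash
python3 -m pendant '[[[2.15,-2.64,0,0],[2.15,-2.64,0,0],[2.15,-2.64,0,0],[2.15,-2.64,0,0],[2.15,-2.64,0,0],[2.15,-2.64,0,0],[2.15,-2.64,0,0],[2.15,-2.64,0,0],[2.15,-2.64,0,0],[2.15,-2.64,0,0],[2.15,-2.64,0,0],[2.1,-2.64,0,0],[0,0,2.5,-0.122],[0,0,2.5,-0.122],[0,0,2.5,-0.122],[0,0,2.5,-0.122],[0,0,2.5,-0.122],[0,0,2.5,-0.122],[0,0,2.5,-0.122],[0,0,2.5,-0.122]]]' 0.3 | head -2
python3 - <<'E'
from h import *
m=viewer.camera_model("wrist"); p,d=viewer.read_camera("wrist"); cv2.imwrite("pics/w1.png",p)
W=cloud("wrist",d,m)
for r in silhouettes("wrist","corkscrew")[:2]:
    q=W[r['pixels']];q=q[~np.isnan(q[:,0])]; q=q[(q[:,2]>.005)&(q[:,2]<.025)]
    print(r['p'],cv2.minAreaRect((q[:,:2]*1000).astype(np.float32)),len(q))
E
python3 to.py .6775 .002 .003 56
```

```text
time_s: 4.0
tcp_pos: [0.6766, 0.0003, 0.1305]
0.57 ((680.6841430664062, 1.8489265441894531), (113.9647445678711, 27.54018783569336), 55.68843460083008) 2382
d cm [ 0.49  0.3  12.36] turn -0.002 yaw 55.91 t 4.1 grip 0.6484513943901373 0.0
```

View pics/w1.png

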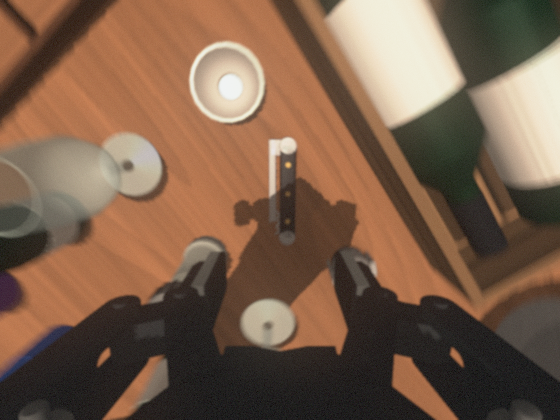

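```bash
python3 -m pendant '[[[0.57,0.42,2.0,0],[0,0,2.0,0],[0,0,2.0,0],[0,0,2.0,0],[0,0,2.0,0],[0,0,1.0,0],[0,0,0.6,0],[0,0,0.4,0],[0,0,0.3,0],[0,0,0,0]]]' 0.1
python3 -m pendant '[[[0,0,0,0],[0,0,0,0],[0,0,0,0],[0,0,0,0],[0,0,0,0],[0,0,0,0],[0,0,0,0],[0,0,0,0]]]' -1 40
```

```text
time_s: 4.93
tcp_pos: [0.6838, 0.0028, 0.0092]
orientation: [[0.561, 0.828, 0.001], [0.828, -0.561, -0.0], [0.0, 0.001, -1.0]]
ft_force: [-0.9, -0.0, 0.9]
grip_width: 0.552
grip_force: 0.0
time_s: 5.6
tcp_pos: [0.6833, 0.0028, 0.0086]
orientation: [[0.561, 0.828, -0.0], [0.828, -0.561, -0.0], [-0.0, -0.0, -1.0]]
ft_force: [0.0, 0.2, 0.8]
grip_width: 0.003
grip_force: 0.0
```

```bash
python3 -m pendant '[[[0,0,-2,0],[0,0,-2,0],[0,0,-2,0],[0,0,-2,0],[0,0,0,0],[0,0,0,0],[0,0,0,0]]]' 0.3
python3 - <<'E'
from h import *
m=viewer.camera_model("wrist"); p,d=viewer.read_camera("wrist"); cv2.imwrite("pics/w2.png",p)
W=cloud("wrist",d,m)
for r in silhouettes("wrist","corkscrew")[:2]:
    q=W[r['pixels']];q=q[~np.isnan(q[:,0])]; q=q[(q[:,2]>.005)&(q[:,2]<.025)]
    print(r['p'],cv2.minAreaRect((q[:,:2]*1000).astype(np.float32)),len(q))
E
python3 to.py .6805 .002 .003 56
```

```text
time_s: 6.18
tcp_pos: [0.6827, 0.0026, 0.0878]
orientation: [[0.561, 0.828, -0.001], [0.828, -0.561, -0.0], [-0.001, -0.001, -1.0]]
ft_force: [0.1, -0.8, -0.4]
grip_width: 0.654
grip_force: 0.0
0.68 ((680.4780883789062, 1.9094009399414062), (113.58802795410156, 27.719385147094727), 55.037315368652344) 3050
0.15 ((567.0550537109375, 115.99276733398438), (49.23291015625, 47.991458892822266), 71.8630142211914) 1284
d cm [-0.14 -0.1   8.41] turn -0.002 yaw 55.91 t 6.2833 grip 0.6495600448535049 0.0
```

View pics/w2.png

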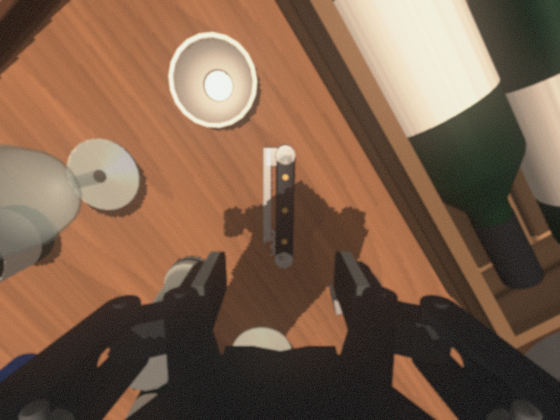

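```bash
python3 -m pendant '[[[-0.14,-0.1,2.0,0],[0,0,2.0,0],[0,0,2.0,0],[0,0,1.0,0],[0,0,0.6,0],[0,0,0.5,0],[0,0,0.3,0],[0,0,0.2,0],[0,0,0,0],[0,0,0,0]]]' 0
python3 -m pendant '[[[0,0,0,0],[0,0,0,0],[0,0,0,0],[0,0,0,0],[0,0,0,0],[0,0,0,0]]]' -1 40
```

```text
time_s: 7.12
tcp_pos: [0.6821, 0.0023, 0.0033]
orientation: [[0.561, 0.828, 0.001], [0.828, -0.561, -0.0], [0.001, 0.001, -1.0]]
ft_force: [0.2, 0.0, -0.3]
grip_width: 0.5
grip_force: 0.0
time_s: 7.62
tcp_pos: [0.6817, 0.0022, 0.0026]
orientation: [[0.561, 0.828, 0.0], [0.828, -0.561, -0.0], [-0.0, 0.0, -1.0]]
ft_force: [-0.3, -0.6, 0.5]
grip_width: 0.001
grip_force: 0.0
```

Run:
```python
from h import *
for c,sl in(("top",(slice(50,200),slice(180,380))),("side",(slice(90,240),slice(130,330)))):
    p,d=viewer.read_camera(c); cv2.imwrite(f"pics/{c}1.png",cv2.resize(p[sl],None,fx=4,fy=4))
p,d=viewer.read_camera("wrist"); 
a=cv2.imread("pics/side1.png");cv2.imwrite("pics/c1.png",np.hstack([cv2.resize(a,(440,330)),cv2.resize(p,(350,262),) if 0 else cv2.copyMakeBorder(cv2.resize(p,(350,262)),0,68,0,0,0)]))
```

```text
(no output)
```

View pics/c1.png

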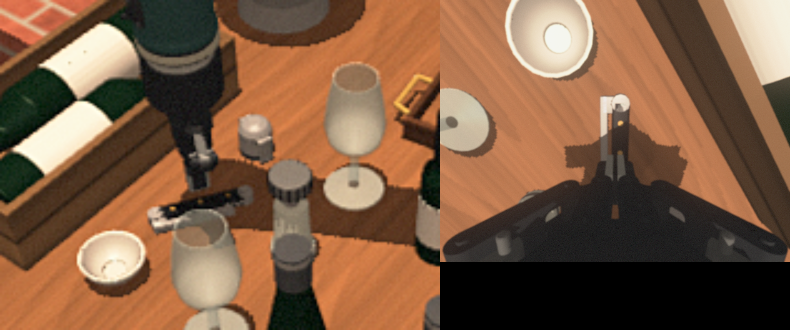

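Run:
```python
from h import *
np.set_printoptions(precision=4,suppress=True)
p,d=viewer.read_camera("side"); W=cloud("side",d)
R=monitor.get_state()['orientation']; t=monitor.get_state()['tcp_pos']
print(t)
L=(W-t)@R   # tool frame
for col in (197,199,201,203):
  pass
k=(np.abs(L[...,0])<.03)&(np.abs(L[...,1])<.03)&(W[...,2]>.019)&(W[...,2]<.08)
v,u=np.where(k); print(len(v))
for zz in np.arange(.019,.08,.005):
    q=L[k&(W[...,2]>=zz)&(W[...,2]<zz+.005)]
    if len(q): print(zz.round(3),len(q),q.min(0),q.max(0))
np.save("ws.npy",W)
```

```text
[0.6816 0.0022 0.0025]
79
0.039 5 [-0.0075 -0.0063 -0.0402] [ 0.0062 -0.0043 -0.0379]
0.044 6 [-0.01   -0.0104 -0.0462] [ 0.0097 -0.003  -0.0429]
0.049 13 [-0.0115 -0.0151 -0.0514] [ 0.01    0.0036 -0.0473]
0.054 14 [-0.0115 -0.0154 -0.0564] [ 0.0101  0.0001 -0.0515]
0.059 17 [-0.01   -0.0151 -0.0614] [ 0.0098 -0.0038 -0.0571]
0.064 16 [-0.0116 -0.0158 -0.0662] [ 0.0102 -0.0025 -0.0616]
0.069 8 [-0.006  -0.0144 -0.0706] [ 0.01    0.0045 -0.067 ]
```

```bash
python3 - <<'E'
from h import *
np.set_printoptions(precision=4,suppress=True)
W=np.load("ws.npy");m=viewer.camera_model("side");T=np.linalg.inv(m['T'])
for z in(0,.0025,.014,.02,.03,.04,.06,.08,.1,.12,.14):
    q=T@[.6816,.0022,z,1]; u=m['cx']-m['fx']*q[0]/q[2]; v=m['cy']+m['fy']*q[1]/q[2]
    print(z,round(u,1),round(v,1),W[int(round(v)),int(round(u))])
t=np.array([.6816,.0022])
for zz in np.arange(.08,.2,.01):
    k=(np.hypot(W[...,0]-t[0],W[...,1]-t[1])<.1)&(W[...,2]>=zz)&(W[...,2]<zz+.01); q=W[k]
    if len(q): print(zz.round(3),len(q),q.min(0),q.max(0))
E
python3 - <<'E'
import cv2
a=cv2.imread("pics/side1.png"); cv2.imwrite("pics/c2.png",a[:,150:600])
E
```

```text
0 220.9 186.6 [0.5794 0.098  0.1474]
0.0025 220.8 185.9 [0.5779 0.0991 0.1521]
0.014 220.3 182.5 [0.682  0.003  0.0128]
0.02 220.1 180.7 [0.6841 0.0002 0.0158]
0.03 219.6 177.7 [ 0.7012 -0.0173  0.0007]
0.04 219.2 174.7 [0.6706 0.0133 0.0549]
0.06 218.3 168.5 [0.6513 0.0314 0.1028]
0.08 217.4 162.1 [0.6412 0.0413 0.1343]
0.1 216.5 155.5 [0.6634 0.0181 0.121 ]
0.12 215.5 148.8 [0.653  0.0279 0.154 ]
0.14 214.6 141.8 [0.6536 0.0273 0.1724]
0.08 109 [ 0.6582 -0.0315  0.0801] [0.7809 0.0472 0.0899]
0.09 17 [0.5856 0.0014 0.0907] [0.6778 0.0312 0.0996]
0.1 31 [ 0.5837 -0.0019  0.1002] [0.677  0.0348 0.1097]
0.11 60 [ 0.5827 -0.0222  0.1104] [0.7018 0.0413 0.1199]
0.12 53 [ 0.6261 -0.0032  0.12  ] [0.6997 0.0446 0.1299]
0.13 111 [ 0.6232 -0.0045  0.13  ] [0.6982 0.0447 0.1398]
0.14 89 [ 0.6364 -0.0064  0.1402] [0.685  0.0331 0.15  ]
0.15 56 [ 0.6423 -0.0066  0.1501] [0.6813 0.0315 0.1598]
0.16 42 [0.645  0.0104 0.1602] [0.6638 0.0306 0.1699]
0.17 114 [ 0.6425 -0.0201  0.17  ] [0.7033 0.0403 0.18  ]
0.18 133 [ 0.6423 -0.0245  0.18  ] [0.7006 0.0402 0.1899]
0.19 145 [ 0.6427 -0.0166  0.19  ] [0.7021 0.0412 0.2   ]
```

View pics/c2.png

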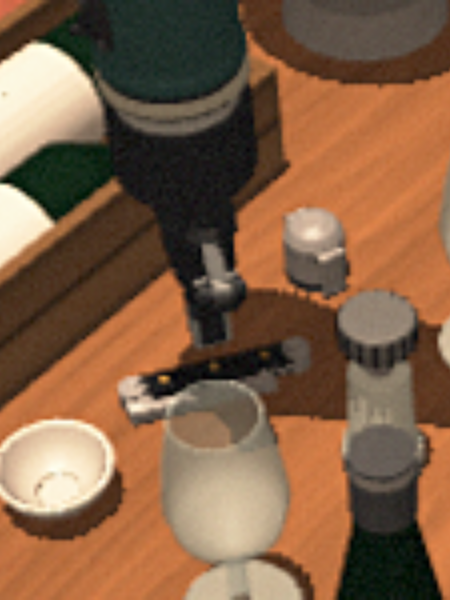

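The fingertips are visibly about 35 mm above where the reported TCP puts them, because table shows between the tips and the corkscrew at crop (210,350). I'll open, go down in small steps and measure again.

```bash
cat > tip.py <<'E'
from h import *
s=monitor.get_state();R=s['orientation'];t=s['tcp_pos']
print('tcp',t.round(4),'F',s['ft_force'].round(1),'w',round(s['grip_width'],3))
for c in("side","top"):
    p,d=viewer.read_camera(c); L=(cloud(c,d)-t)@R
    k=(abs(L[...,0])<.013)&(abs(L[...,1])<.06)&(L[...,2]<.0)&(L[...,2]>-.072); 
    W=cloud(c,d); k&=W[...,2]>.018
    q=L[k]; print(c,len(q))
    if len(q): 
        o=q[np.argsort(-q[:,2])][:8]; print(o.round(4).tolist())
E
python3 -m pendant '[[[0,0,0,0],[0,0,0,0],[0,0,0,0],[0,0,0,0],[0,0,0.5,0],[0,0,0.5,0],[0,0,0.5,0],[0,0,0,0]]]' 0; python3 tip.py
```

```text
time_s: 8.48
tcp_pos: [0.6805, 0.002, -0.0142]
orientation: [[0.561, 0.828, -0.003], [0.828, -0.561, -0.0], [-0.002, -0.002, -1.0]]
ft_force: [-0.8, -0.3, 0.2]
grip_width: 0.498
grip_force: 0.0
tcp [ 0.6805  0.002  -0.0142] F [-0.8 -0.3  0.2] w 0.498
side 62
[[0.0084, 0.0229, -0.0445], [0.0055, 0.0243, -0.0455], [-0.0119, -0.0264, -0.0458], [0.0101, 0.0246, -0.0468], [0.0066, 0.0194, -0.0472], [-0.0094, -0.0277, -0.048], [0.0098, -0.0209, -0.0481], [0.0083, 0.0208, -0.0497]]
top 15
[[-0.011, -0.026, -0.0454], [-0.0111, -0.0293, -0.0495], [-0.0088, -0.0292, -0.0509], [-0.0111, -0.0232, -0.0516], [-0.0074, -0.0304, -0.0517], [-0.0109, -0.0291, -0.0559], [-0.0114, -0.0267, -0.0567], [-0.0077, -0.0338, -0.0568]]
```

```bash
python3 -m pendant '[[[0,0,0.5,0],[0,0,0.5,0],[0,0,0.5,0],[0,0,0.4,0],[0,0,0.3,0],[0,0,0.1,0],[0,0,0,0],[0,0,0,0]]]' 0; python3 -m pendant '[[[0,0,0,0],[0,0,0,0],[0,0,0,0],[0,0,0,0],[0,0,0,0],[0,0,0,0]]]' -1 40
```

```text
time_s: 9.25
tcp_pos: [0.6817, 0.0023, -0.0354]
orientation: [[0.561, 0.828, 0.0], [0.828, -0.561, 0.0], [0.0, 0.0, -1.0]]
ft_force: [-0.4, -0.0, 0.4]
grip_width: 0.501
grip_force: 0.0
time_s: 9.75
tcp_pos: [0.6821, 0.0022, -0.0349]
orientation: [[0.561, 0.828, 0.001], [0.828, -0.561, -0.0], [0.0, 0.001, -1.0]]
ft_force: [-0.8, -0.5, 3.7]
grip_width: 0.312
grip_force: 40.6
```

```bash
python3 -m pendant '[[[0,0,-0.7,0],[0,0,-1.5,0],[0,0,-2.5,0],[0,0,-2.5,0],[0,0,-2.6,0],[0,0,-2.6,0.111],[0,0,-2.6,0.111],[0,0,-2.6,0.111],[0,0,-2.6,0.111],[0,0,0,0.111],[0,0,0,0.111],[0,0,0,0.111],[0,0,0,0.111],[0,0,0,0]]]' - 40; python3 to.py .504 .2775 .05 5.1
```

```text
time_s: 10.92
tcp_pos: [0.6814, 0.0026, 0.1677]
orientation: [[0.996, 0.085, 0.001], [0.085, -0.996, -0.0], [0.001, 0.0, -1.0]]
ft_force: [-1.0, 0.1, -1.3]
grip_width: 0.313
grip_force: 40.1
d cm [-15.34 -28.91  11.76] turn -0.003 yaw 4.9 t 10.9167 grip 0.313022273321941 40.13664901256561
```

```bash
python3 -m pendant '[[[-1.4,-2.63,0,0],[-1.4,-2.63,0,0],[-1.4,-2.63,0,0],[-1.4,-2.63,0,0],[-1.4,-2.63,0,0],[-1.4,-2.63,0,0],[-1.4,-2.63,0,0],[-1.4,-2.63,0,0],[-1.4,-2.63,0,0],[-1.4,-2.63,0,0],[-1.4,-2.63,0,0],[0,0,2.2,0],[0,0,2.5,0],[0,0,2.5,0],[0,0,2.5,0],[0,0,2.5,0],[0,0,1.5,0],[0,0,0,0],[0,0,0,0]]]'
python3 - <<'E'
from h import *
p,d=viewer.read_camera("wrist"); cv2.imwrite("pics/w3.png",p)
m=viewer.camera_model("wrist");W=cloud("wrist",d,m)
for r in silhouettes("wrist","corkscrew")[:1]:
    q=W[r['pixels']];q=q[~np.isnan(q[:,0])]; print(r['p'],q.min(0),q.max(0),cv2.minAreaRect((q[:,:2]*1000).astype(np.float32)))
E
python3 to.py .504 .2775 -.027 5.1
```

```text
time_s: 12.5
tcp_pos: [0.5025, 0.277, 0.0296]
orientation: [[0.996, 0.09, -0.001], [0.09, -0.996, -0.0], [-0.001, 0.0, -1.0]]
ft_force: [-0.3, 0.9, -0.3]
grip_width: 0.313
grip_force: 40.1
0.83 [0.39919279 0.2598955  0.00794599] [0.56006361 0.29517061 0.08637673] ((479.6217346191406, 275.3349914550781), (160.60569763183594, 28.90591049194336), 4.192904949188232)
d cm [0.   0.03 5.81] turn 0.0 yaw 5.1 t 12.6 grip 0.30958144971951207 40.14850080013275
```

View pics/w3.png

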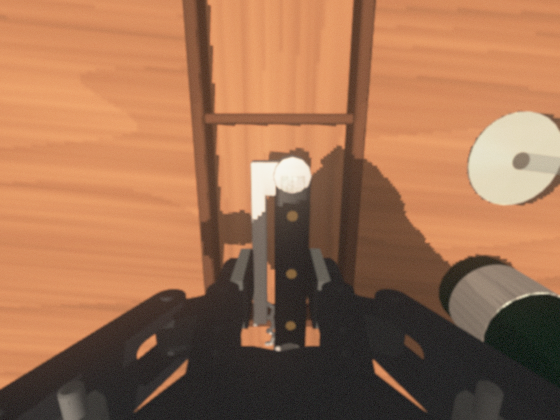

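The corkscrew is held straight and centred over the middle compartment, with its far end at (292,175) and the partition at row 118. I'll lower and release it.

```bash
python3 -m pendant '[[[0,0,1.5,0],[0,0,1.5,0],[0,0,1.2,0],[0,0,0.6,0],[0,0,0.4,0],[0,0,0.2,0],[0,0,0.2,0],[0,0,0,0],[0,0,0,0]]]'; python3 -m pendant '[[[0,0,0,0],[0,0,0,0],[0,0,0,0],[0,0,-1,0],[0,0,-2,0],[0,0,-3,0],[0,0,-3,0],[0,0,-3,0],[0,0,-3,0],[0,0,-3,0],[0,0,-3,0],[0,0,0,0],[0,0,0,0]]]' -0.1; python3 to.py .5667 -.0097 .15 5.1
```

```text
time_s: 13.35
tcp_pos: [0.5032, 0.2771, -0.026]
orientation: [[0.996, 0.088, 0.001], [0.088, -0.996, 0.0], [0.001, -0.0, -1.0]]
ft_force: [-0.1, 0.2, -0.7]
grip_width: 0.316
grip_force: 40.2
time_s: 14.43
tcp_pos: [0.504, 0.2776, 0.1863]
orientation: [[0.996, 0.088, 0.005], [0.088, -0.996, 0.002], [0.005, -0.001, -1.0]]
ft_force: [-0.6, -1.0, 0.2]
grip_width: 0.452
grip_force: 0.0
d cm [ 3.72 29.17  3.61] turn -0.001 yaw 5.03 t 14.4333 grip 0.4516261342527143 0.0
```

```bash
python3 -m pendant '[[[0.37,2.92,0,0],[0.37,2.92,0,0],[0.37,2.92,0,0],[0.37,2.92,0,0],[0.37,2.92,0,0],[0.37,2.92,0,0],[0.37,2.92,0,0],[0.37,2.92,0,0],[0.37,2.92,0,0],[0.37,2.92,0,0],[0,0,1.5,0],[0,0,2,0],[0,0,2,0],[0,0,1,0],[0,0,0,0],[0,0,0,0]]]' 0.4; python3 to.py .5667 -.0097 .048 5.1; python3 tip.py
```

```text
time_s: 15.77
tcp_pos: [0.5647, -0.0105, 0.1179]
orientation: [[0.996, 0.088, -0.002], [0.088, -0.996, 0.0], [-0.002, -0.0, -1.0]]
ft_force: [0.3, 0.1, 0.6]
grip_width: 0.702
grip_force: 0.0
d cm [ 0.21 -0.06  6.99] turn -0.001 yaw 5.05 t 15.7667 grip 0.7024431036289268 0.0
tcp [ 0.5647 -0.0105  0.1179] F [0.3 0.1 0.6] w 0.702
side 275
[[0.0051, -0.0073, -0.0], [0.0122, -0.0117, -0.0001], [0.0061, 0.0057, -0.0001], [-0.0045, 0.0086, -0.0001], [0.0019, -0.0123, -0.0001], [0.0107, -0.0177, -0.0001], [0.0031, -0.0029, -0.0002], [-0.0017, -0.0103, -0.0002]]
top 0
```

```bash
python3 -m pendant '[[[0.2,-0.05,1.5,0],[0,0,1.5,0],[0,0,1.5,0],[0,0,1,0],[0,0,0.8,0],[0,0,0.5,0],[0,0,0.2,0],[0,0,0,0],[0,0,0,0]]]'; python3 -m pendant '[[[0,0,0,0],[0,0,0,0],[0,0,0,0],[0,0,0,0],[0,0,0,0],[0,0,0,0]]]' -1 40
```

```text
time_s: 16.62
tcp_pos: [0.5678, -0.01, 0.0491]
orientation: [[0.996, 0.088, 0.001], [0.088, -0.996, -0.0], [0.001, 0.0, -1.0]]
ft_force: [0.3, 0.5, 0.1]
grip_width: 0.698
grip_force: 0.0
time_s: 17.12
tcp_pos: [0.568, -0.0099, 0.0494]
orientation: [[0.996, 0.088, 0.001], [0.088, -0.996, -0.0], [0.001, 0.0, -1.0]]
ft_force: [-0.7, 0.6, 6.1]
grip_width: 0.48
grip_force: 40.6
```

```bash
python3 -m pendant '[[[0,0,-0.7,0],[0,0,-1.5,0],[0,0,-2.5,0],[0,0,-2.5,0],[0,0,-2.6,0],[0,0,-2.6,0],[0,0,-2.6,0],[0,0,-2.6,0],[0,0,-1.4,0],[0,0,0,0]]]' - 40; python3 to.py .6135 .2873 .057 5.1;  python3 -m pendant '[[[0.7,-2.9,0,0],[0.7,-2.9,0,0],[0.7,-2.9,0,0],[0.7,-2.9,0,0],[0.7,-2.9,0,0],[0.7,-2.9,0,0],[0.7,-2.9,0,0],[0.7,-2.9,0,0],[0.7,-2.9,0,0],[0.7,-2.9,0,0],[0,0,2.2,0],[0,0,2.5,0],[0,0,2.5,0],[0,0,2.5,0],[0,0,2.5,0],[0,0,0,0],[0,0,0,0]]]'; python3 to.py .6135 .2873 .057 5.1
python3 - <<'E'
from h import *
for c in("side","top"):
    p,d=viewer.read_camera(c);W=cloud(c,d);cv2.imwrite(f"pics/p{c}.png",p)
    for r in silhouettes(c,"pump")[:1]:
        q=W[r['pixels']];q=q[~np.isnan(q[:,0])]; print(r['p'],r['extent'],q.min(0),q.max(0))
E
```

```text
time_s: 17.95
tcp_pos: [0.5691, -0.0099, 0.2422]
orientation: [[0.996, 0.087, 0.006], [0.087, -0.996, -0.0], [0.006, 0.001, -1.0]]
ft_force: [0.4, -0.2, -0.8]
grip_width: 0.48
grip_force: 40.6
d cm [  6.91 -29.24  18.54] turn -0.001 yaw 5.02 t 17.95 grip 0.48018754548482007 40.60694217681885
time_s: 19.37
tcp_pos: [0.6099, 0.2841, 0.114]
orientation: [[0.996, 0.088, -0.005], [0.088, -0.996, -0.002], [-0.005, 0.002, -1.0]]
ft_force: [-0.3, -0.0, -0.9]
grip_width: 0.476
grip_force: 40.8
d cm [ 0.42 -0.3   5.7 ] turn -0.001 yaw 5.04 t 19.3667 grip 0.4764702842178456 40.82231819629669
0.58 [128.0, 223.5, 160.7, 278.6] [ 0.58572075  0.21622796 -0.00203215] [0.6977028  0.30673527 0.19078881]
0.95 [70.3, 130.7, 118.1, 155.3] [0.58721598 0.25163474 0.00272801] [0.62701066 0.35614415 0.18897661]
```

```bash
python3 -m pendant '[[[0.1,-0.2,1.5,0],[0,0,1.5,0],[0,0,0.5,0],[0,0,0,0],[0,0,0,0],[0,0,0,0]]]' ; python3 to.py .6135 .2873 .057 5.1
python3 - <<'E'
from h import *
p,d=viewer.read_camera("wrist");cv2.imwrite("pics/w4.png",p)
E
```

```text
time_s: 20.07
tcp_pos: [0.6126, 0.2873, 0.0816]
orientation: [[0.996, 0.088, 0.0], [0.088, -0.996, 0.0], [0.0, -0.0, -1.0]]
ft_force: [0.5, -0.0, -0.5]
grip_width: 0.48
grip_force: 40.9
d cm [0.09 0.   2.46] turn -0.001 yaw 5.03 t 20.0667 grip 0.48038191491628324 40.85245192050934
```

View pics/w4.png

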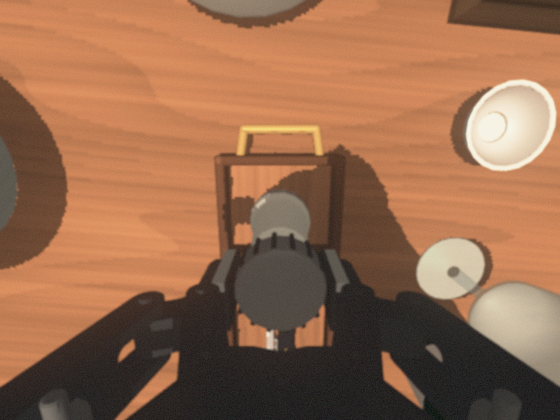

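The pump foot at (280,215) is inside the end compartment, so I'll lower and release it.

```bash
python3 -m pendant '[[[0.05,0,0.8,0],[0,0,0.7,0],[0,0,0.5,0],[0,0,0.3,0],[0,0,0.2,0],[0,0,0,0],[0,0,0,0]]]'; python3 -m pendant '[[[0,0,0,0],[0,0,0,0],[0,0,0,0],[0,0,-1,0],[0,0,-2,0],[0,0,-3,0],[0,0,-3,0],[0,0,-3,0],[0,0,-3,0],[0,0,-3,0],[0,0,0,0],[0,0,0,0]]]' 0.4; python3 to.py .4506 -.1032 .2 0
python3 - <<'E'
from h import *
for c in("top","side"):
    p,d=viewer.read_camera(c);W=cloud(c,d);cv2.imwrite(f"pics/q{c}.png",p)
    k=(np.hypot(W[...,0]-.6135,W[...,1]-.2873)<.035)&(W[...,2]>.108)&(W[...,2]<.15); q=W[k]; print(c,len(q),len(q) and ((q.min(0)+q.max(0))/2,q[:,2].max()))
E
```

```text
time_s: 20.7
tcp_pos: [0.6132, 0.2869, 0.0576]
orientation: [[0.996, 0.087, 0.001], [0.087, -0.996, -0.001], [0.0, 0.001, -1.0]]
ft_force: [-2.0, -1.7, 6.4]
grip_width: 0.479
grip_force: 41.4
time_s: 21.7
tcp_pos: [0.614, 0.2879, 0.2397]
orientation: [[0.996, 0.088, 0.005], [0.088, -0.996, 0.002], [0.005, -0.002, -1.0]]
ft_force: [0.6, -0.2, -1.5]
grip_width: 0.703
grip_force: 0.0
d cm [-19.72  37.53   3.81] turn 0.088 yaw 5.03 t 21.7 grip 0.7027522274957343 0.0
top 612 (array([0.61231959, 0.28694858, 0.1190473 ]), np.float64(0.13002863847932244))
side 485 (array([0.61305157, 0.28695274, 0.11930955]), np.float64(0.13015229350126423))
```

```bash
python3 -m pendant '[[[-1.41,2.68,0,0],[-1.41,2.68,0,0],[-1.41,2.68,0,0],[-1.41,2.68,0,0],[-1.41,2.68,0,0],[-1.41,2.68,0,0],[-1.41,2.68,0,0],[-1.41,2.68,0,0],[-1.41,2.68,0,0],[-1.41,2.68,0,0],[-1.41,2.68,0,0],[-1.41,2.68,0,0],[-1.41,2.68,0,0],[-1.41,2.68,0,0],[0,0,2,0],[0,0,1.5,0],[0,0,0,0],[0,0,0,0],[0,0,0,0]]]' 0.4; python3 to.py .4506 -.1032 .102 5.1
python3 - <<'E'
from h import *
p,d=viewer.read_camera("wrist");cv2.imwrite("pics/w5.png",p)
E
```

```text
time_s: 23.38
tcp_pos: [0.4494, -0.1036, 0.2017]
orientation: [[0.996, 0.088, -0.0], [0.088, -0.996, 0.0], [-0.0, -0.0, -1.0]]
ft_force: [0.4, -0.3, -0.1]
grip_width: 0.699
grip_force: 0.0
d cm [ 0.13 -0.02  9.97] turn -0.001 yaw 5.07 t 23.3833 grip 0.6992402025691311 0.0
```

View pics/w5.png

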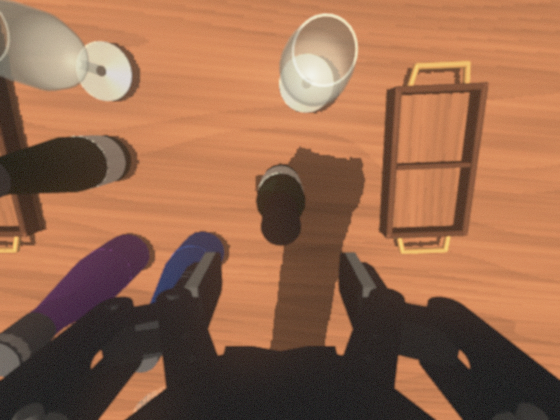

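The bottle neck at (281,225) is centred between the fingers, and the neighbours are clear. I'll descend and grip.

```bash
python3 -m pendant '[[[0.13,-0.02,1.5,0],[0,0,2,0],[0,0,2,0],[0,0,1.5,0],[0,0,1.2,0],[0,0,0.8,0],[0,0,0.6,0],[0,0,0.4,0],[0,0,0,0],[0,0,0,0]]]'; python3 -m pendant '[[[0,0,0,0],[0,0,0,0],[0,0,0,0],[0,0,0,0],[0,0,0,0],[0,0,0,0],[0,0,0,0]]]' -1 70
```

```text
time_s: 24.27
tcp_pos: [0.4509, -0.1037, 0.102]
orientation: [[0.996, 0.088, 0.001], [0.088, -0.996, -0.0], [0.001, 0.0, -1.0]]
ft_force: [0.5, -1.5, -1.0]
grip_width: 0.701
grip_force: 0.0
time_s: 24.85
tcp_pos: [0.4513, -0.1038, 0.1023]
orientation: [[0.996, 0.088, 0.002], [0.088, -0.996, -0.0], [0.002, 0.001, -1.0]]
ft_force: [0.2, 0.4, 5.8]
grip_width: 0.311
grip_force: 69.6
```

```bash
python3 -m pendant '[[[0,0,-0.4,0],[0,0,-0.8,0],[0,0,-1.2,0],[0,0,-1.6,0],[0,0,-2,0],[0,0,-2,0],[0,0,-2,0],[0,0,-2,0],[0,0,-2,0],[0,0,-2,0],[0,0,-2,0],[0,0,-2,0],[0,0,-1.5,0],[0,0,-1,0],[0,0,-0.5,0],[0,0,0,0],[0,0,0,0]]]' - 70; python3 to.py .3945 .2677 .110 5.1
python3 - <<'E'
from h import *
p,d=viewer.read_camera("side");W=cloud("side",d)
r=silhouettes("side","still_bottle")[:2]
for s in r:
    q=W[s['pixels']];q=q[~np.isnan(q[:,0])]; print(s['p'],s['extent'],q[:,2].min(),q[:,2].max(),np.median(q,0))
E
```

```text
time_s: 26.27
tcp_pos: [0.4499, -0.1036, 0.3308]
orientation: [[0.996, 0.088, -0.001], [0.088, -0.996, 0.0], [-0.001, -0.0, -1.0]]
ft_force: [-0.0, 0.3, -3.5]
grip_width: 0.311
grip_force: 69.1
d cm [ -2.23 -37.46  22.1 ] turn -0.001 yaw 5.03 t 26.2667 grip 0.31096407839343193 69.10028542857617
0.6 [325.1, 32.6, 359.0, 132.6] -0.0027116581792856476 0.426993467730151 [ 0.43909514 -0.08756877  0.31110363]
```

```bash
python3 -m pendant '[[[-0.12,-0.8,0,0],[-0.12,-1.6,0,0],[-0.12,-2.4,0,0],[-0.12,-2.4,0,0],[-0.12,-2.4,0,0],[-0.12,-2.4,0,0],[-0.12,-2.4,0,0],[-0.12,-2.4,0,0],[-0.12,-2.4,0,0],[-0.12,-2.4,0,0],[-0.12,-2.4,0,0],[-0.12,-2.4,0,0],[-0.12,-2.4,0,0],[-0.12,-2.4,0,0],[-0.12,-2.4,0,0],[-0.12,-2.4,0,0],[-0.12,-1,0,0],[-0.12,-0.4,0,0],[0,0,0,0],[0,0,0,0]]]'; python3 to.py .3945 .2677 .110 5.1
python3 -m pendant '[[[0,0,1,0],[0,0,2,0],[0,0,2,0],[0,0,2,0],[0,0,2,0],[0,0,2,0],[0,0,2,0],[0,0,2,0],[0,0,1.5,0],[0,0,0.8,0],[0,0,0.3,0],[0,0,0,0],[0,0,0,0],[0,0,0,0]]]'; python3 to.py .3945 .2677 .110 5.1
python3 - <<'E'
from h import *
p,d=viewer.read_camera("wrist");a=p
p,d=viewer.read_camera("side");cv2.imwrite("pics/w6.png",np.hstack([cv2.resize(a,(400,300)),cv2.resize(p,(400,300))]))
E
```

```text
time_s: 28.03
tcp_pos: [0.396, 0.2663, 0.3312]
orientation: [[0.996, 0.087, -0.001], [0.087, -0.996, -0.001], [-0.001, 0.001, -1.0]]
ft_force: [0.1, -0.4, -2.8]
grip_width: 0.317
grip_force: 69.4
d cm [-0.12 -0.18 22.12] turn -0.002 yaw 5.01 t 28.0333 grip 0.31749373294551914 69.40529717132449
time_s: 29.2
tcp_pos: [0.3969, 0.2673, 0.1565]
orientation: [[0.996, 0.087, 0.002], [0.087, -0.996, 0.001], [0.002, -0.001, -1.0]]
ft_force: [0.7, -0.4, -2.8]
grip_width: 0.312
grip_force: 69.4
d cm [-0.24 -0.05  4.65] turn -0.002 yaw 5.0 t 29.2 grip 0.31180633957229353 69.41869692876935
```

View pics/w6.png

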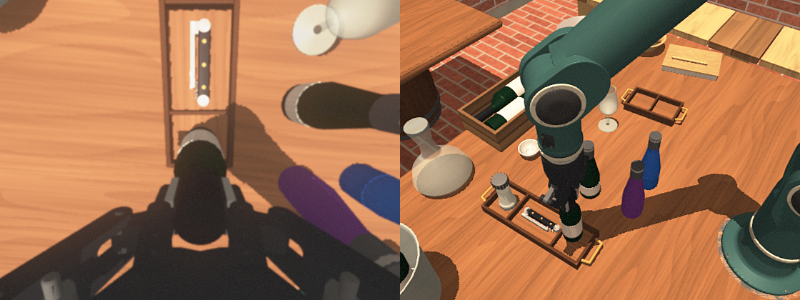

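The bottle is over the near end compartment, with the corkscrew and pump already in place. I'll lower it gently.

```bash
python3 -m pendant '[[[-0.2,-0.05,1,0],[0,0,1,0],[0,0,0.8,0],[0,0,0.6,0],[0,0,0.4,0],[0,0,0.3,0],[0,0,0.2,0],[0,0,0.2,0],[0,0,0.1,0],[0,0,0,0],[0,0,0,0]]]'; python3 -m pendant '[[[0,0,0,0],[0,0,0,0],[0,0,0,0],[0,0,0,0],[0,0,-0.5,0],[0,0,-1,0],[0,0,-2,0],[0,0,-2.5,0],[0,0,-2.5,0],[0,0,-2.5,0],[0,0,-2.5,0],[0,0,0,0],[0,0,0,0]]]' 0.4; python3 to.py .694 -.107 .2 5.1
python3 - <<'E'
from h import *
for c in("top","side"):
    p,d=viewer.read_camera(c);W=cloud(c,d);cv2.imwrite(f"pics/r{c}.png",p)
    k=(np.hypot(W[...,0]-.3945,W[...,1]-.2677)<.035)&(W[...,2]>.180)&(W[...,2]<.205); q=W[k]; print(c,len(q),len(q) and ((q.min(0)+q.max(0))/2,q[:,2].max()))
E
```

```text
time_s: 30.22
tcp_pos: [0.3945, 0.2677, 0.1103]
orientation: [[0.996, 0.088, 0.001], [0.088, -0.996, 0.0], [0.001, -0.0, -1.0]]
ft_force: [-0.4, -1.4, 6.5]
grip_width: 0.314
grip_force: 70.2
time_s: 31.3
tcp_pos: [0.395, 0.2679, 0.2465]
orientation: [[0.996, 0.087, 0.004], [0.087, -0.996, 0.001], [0.004, -0.001, -1.0]]
ft_force: [0.6, 0.1, -0.6]
grip_width: 0.699
grip_force: 0.0
d cm [26.49 39.97  4.72] turn -0.001 yaw 5.02 t 31.3 grip 0.6992345282037633 0.0
top 142 (array([0.39574347, 0.26675619, 0.18854266]), np.float64(0.19689429734612707))
side 329 (array([0.39507979, 0.26787484, 0.18835252]), np.float64(0.1965619389315122))
```

```bash
python3 -m pendant '[[[1.47,2.22,0,0],[1.47,2.22,0,0],[1.47,2.22,0,0],[1.47,2.22,0,0],[1.47,2.22,0,0],[1.47,2.22,0,0],[1.47,2.22,0,0],[1.47,2.22,0,0],[1.47,2.22,0,0],[1.47,2.22,0,0],[1.47,2.22,0,0],[1.47,2.22,0,0],[1.47,2.22,0,0],[1.47,2.22,0,0],[1.47,2.22,0,0],[1.47,2.22,0,0],[1.47,2.22,0,0],[1.47,2.22,0,0],[0,0,0,0],[0,0,0,0]]]' 0.4; python3 -m pendant '[[[0,0,2,0.095],[0,0,2.5,0.095],[0,0,2.5,0.095],[0,0,2.5,0.095],[0,0,2.5,0.093],[0,0,2.5,0],[0,0,2,0],[0,0,1,0],[0,0,0,0],[0,0,0,0],[0,0,0,0]]]';python3 to.py .694 -.107 -.03 -22
python3 - <<'E'
from h import *
m=viewer.camera_model("wrist");p,d=viewer.read_camera("wrist");cv2.imwrite("pics/w7.png",p);W=cloud("wrist",d,m)
k=(np.hypot(W[...,0]-.694,W[...,1]+.107)<.04)&(W[...,2]>.01)&(W[...,2]<.06); q=W[k]; print(len(q),q[q[:,2]>.041].mean(0))
for s in silhouettes("wrist","stopper")[:2]: print(s['p'],s['extent'])
E
```

```text
time_s: 33.07
tcp_pos: [0.6921, -0.1091, 0.2418]
orientation: [[0.996, 0.085, -0.004], [0.085, -0.996, 0.001], [-0.004, -0.001, -1.0]]
ft_force: [-0.7, 1.2, 0.6]
grip_width: 0.699
grip_force: 0.0
time_s: 33.98
tcp_pos: [0.6937, -0.1071, 0.0711]
orientation: [[0.927, -0.375, 0.002], [-0.375, -0.927, 0.0], [0.002, -0.001, -1.0]]
ft_force: [-0.2, 0.9, -0.2]
grip_width: 0.7
grip_force: 0.0
d cm [ 1.000e-02 -1.000e-02  1.011e+01] turn -0.001 yaw -22.05 t 33.9833 grip 0.6997586897205831 0.0
2263 [ 0.69717087 -0.1089242   0.04370858]
0.55 [257.6, 179.9, 305.7, 246.6]
```

View pics/w7.png

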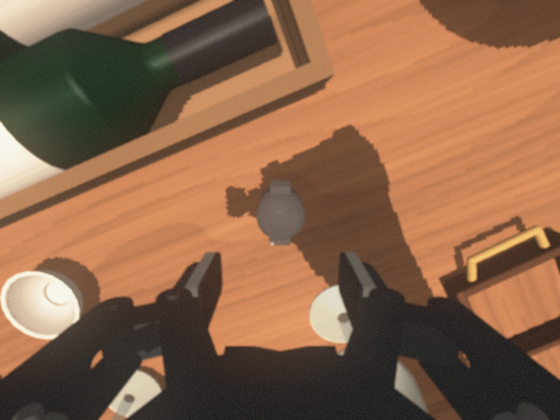

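The stopper at (281,212) is centred, with its wings along the image vertical, so the fingers close along its own x.

```bash
python3 -m pendant '[[[0.15,0,1.5,0],[0,0,2,0],[0,0,2,0],[0,0,1.8,0],[0,0,1.2,0],[0,0,0.8,0],[0,0,0.5,0],[0,0,0.3,0],[0,0,0,0],[0,0,0,0]]]' 0.3; python3 -m pendant '[[[0,0,0,0],[0,0,0,0],[0,0,0,0],[0,0,0,0],[0,0,0,0],[0,0,0,0],[0,0,0,0]]]' -1 40;  python3 -m pendant '[[[0,0,-0.7,0],[0,0,-1.5,0],[0,0,-2.5,0],[0,0,-2.5,0],[0,0,-2.5,-0.102],[0,0,-2.5,-0.102],[0,0,-2.5,-0.102],[0,0,-2.5,-0.1],[0,0,-2.3,-0.1],[0,0,-1,0],[0,0,0,0],[0,0,0,0]]]'; python3 to.py .5327 -.2778 .0 7
```

```text
time_s: 34.92
tcp_pos: [0.6948, -0.1081, -0.0307]
orientation: [[0.927, -0.376, 0.001], [-0.376, -0.927, -0.0], [0.001, -0.0, -1.0]]
ft_force: [0.0, -0.2, 0.4]
grip_width: 0.653
grip_force: 0.0
time_s: 35.5
tcp_pos: [0.6951, -0.1082, -0.0302]
orientation: [[0.927, -0.376, 0.002], [-0.376, -0.927, -0.0], [0.002, -0.0, -1.0]]
ft_force: [-0.7, -0.4, 6.4]
grip_width: 0.428
grip_force: 40.6
time_s: 36.5
tcp_pos: [0.6938, -0.1083, 0.1736]
orientation: [[0.993, 0.118, 0.0], [0.118, -0.993, -0.0], [-0.0, 0.0, -1.0]]
ft_force: [-0.9, 0.4, -1.4]
grip_width: 0.43
grip_force: 40.1
d cm [-18.    14.93  17.36] turn -0.004 yaw 6.77 t 36.5 grip 0.42998053647693074 40.11944979429245
```

```bash
python3 -m pendant '[[[-2,1.66,0,0],[-2,1.66,0,0],[-2,1.66,0,0],[-2,1.66,0,0],[-2,1.66,0,0],[-2,1.66,0,0],[-2,1.66,0,0],[-2,1.66,0,0],[-2,1.66,0,0],[0,0,2,0],[0,0,2.5,0],[0,0,2.5,0],[0,0,2.5,0],[0,0,2,0],[0,0,1,0],[0,0,0,0],[0,0,0,0],[0,0,0,0]]]'; python3 to.py .5327 -.2778 -.022 7;python3 - <<'E'
from h import *
p,d=viewer.read_camera("wrist");cv2.imwrite("pics/w8.png",p)
E
```

```text
time_s: 38.0
tcp_pos: [0.5341, -0.2782, 0.0494]
orientation: [[0.993, 0.12, 0.001], [0.12, -0.993, -0.001], [0.001, 0.001, -1.0]]
ft_force: [-0.5, -0.0, -1.0]
grip_width: 0.428
grip_force: 40.2
d cm [-0.15 -0.06  7.14] turn -0.002 yaw 6.9 t 38.0 grip 0.42841418800370207 40.155421709641814
```

View pics/w8.png

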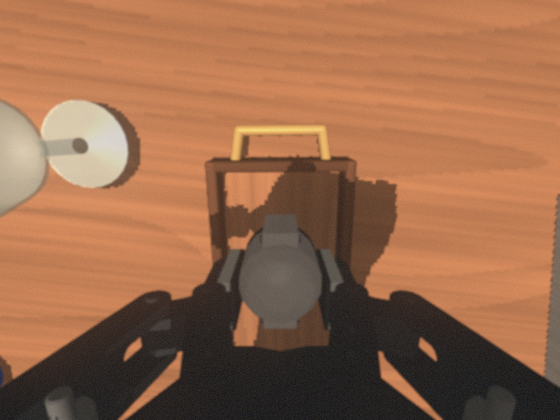

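The stopper is centred over the far compartment, so I'll lower and release it with a narrow opening.

```bash
python3 -m pendant '[[[-0.15,0,1.5,0],[0,0,1.5,0],[0,0,1.5,0],[0,0,1,0],[0,0,0.7,0],[0,0,0.4,0],[0,0,0.3,0],[0,0,0.2,0],[0,0,0,0],[0,0,0,0]]]'; python3 -m pendant '[[[0,0,0,0],[0,0,0,0],[0,0,0,0],[0,0,-0.5,0],[0,0,-1,0],[0,0,-2,0],[0,0,-3,0],[0,0,-3,0],[0,0,-3,0],[0,0,-3,0],[0,0,-3,0],[0,0,-3,0],[0,0,-3,0],[0,0,-1.5,0],[0,0,0,0],[0,0,0,0]]]' 0.1; python3 to.py .4608 .1182 .2 7
python3 - <<'E'
from h import *
for c in("top","side"):
    p,d=viewer.read_camera(c);W=cloud(c,d)
    for n,x,y,a,b in(("stop",.5327,-.2778,.048,.07),("spark",.4608,.118,.192,.21)):
        k=(np.hypot(W[...,0]-x,W[...,1]-y)<.035)&(W[...,2]>a)&(W[...,2]<b); q=W[k]; print(c,n,len(q),len(q) and ((q.min(0)+q.max(0))/2,q[:,2].max()))
E
```

```text
time_s: 38.88
tcp_pos: [0.5323, -0.2784, -0.0219]
orientation: [[0.993, 0.12, 0.001], [0.12, -0.993, -0.0], [0.001, 0.001, -1.0]]
ft_force: [1.2, 0.4, -1.4]
grip_width: 0.431
grip_force: 40.2
time_s: 40.22
tcp_pos: [0.5323, -0.2784, 0.2392]
orientation: [[0.993, 0.121, 0.002], [0.121, -0.993, -0.002], [0.002, 0.002, -1.0]]
ft_force: [-1.3, 0.5, -0.4]
grip_width: 0.55
grip_force: 0.0
d cm [ -2.32 -40.23   3.84] turn -0.001 yaw 6.92 t 40.2167 grip 0.5502175487159596 0.0
top stop 209 (array([ 0.53301553, -0.27789222,  0.05207601]), np.float64(0.05604745980597936))
top spark 374 (array([0.46151021, 0.11740047, 0.19780913]), np.float64(0.2034351731809121))
side stop 83 (array([ 0.53194436, -0.27638925,  0.05210437]), np.float64(0.05618431825048742))
side spark 246 (array([0.46186819, 0.11797592, 0.19746072]), np.float64(0.20282453050039861))
```

```bash
python3 -m pendant '[[[-0.13,-2.36,0,0],[-0.13,-2.36,0,0],[-0.13,-2.36,0,0],[-0.13,-2.36,0,0],[-0.13,-2.36,0,0],[-0.13,-2.36,0,0],[-0.13,-2.36,0,0],[-0.13,-2.36,0,0],[-0.13,-2.36,0,0],[-0.13,-2.36,0,0],[-0.13,-2.36,0,0],[-0.13,-2.36,0,0],[-0.13,-2.36,0,0],[-0.13,-2.36,0,0],[-0.13,-2.36,0,0],[-0.13,-2.36,0,0],[-0.13,-2.36,0,0],[0,0,0,0],[0,0,0,0],[0,0,0,0]]]' 0.4; python3 to.py .4617 .1177 .117 7
```

```text
time_s: 41.98
tcp_pos: [0.4612, 0.1165, 0.2366]
orientation: [[0.993, 0.12, -0.002], [0.12, -0.993, -0.001], [-0.002, 0.0, -1.0]]
ft_force: [-0.3, -0.3, -0.5]
grip_width: 0.704
grip_force: 0.0
d cm [ 0.09 -0.12 11.96] turn -0.002 yaw 6.9 t 41.9833 grip 0.7036874955537006 0.0
```

```bash
python3 -m pendant '[[[0.08,-0.12,1.5,0],[0,0,2,0],[0,0,2,0],[0,0,2,0],[0,0,1.5,0],[0,0,1.2,0],[0,0,0.8,0],[0,0,0.6,0],[0,0,0.3,0],[0,0,0,0],[0,0,0,0]]]'; python3 -m pendant '[[[0,0,0,0],[0,0,0,0],[0,0,0,0],[0,0,0,0],[0,0,0,0],[0,0,0,0],[0,0,0,0]]]' -1 80; python3 -m pendant '[[[0,0,-0.4,0],[0,0,-0.8,0],[0,0,-1.2,0],[0,0,-1.6,0],[0,0,-2,0],[0,0,-2,0],[0,0,-2,0],[0,0,-2,0],[0,0,-2,0],[0,0,-2,0],[0,0,-2,0],[0,0,-2,0],[0,0,-1.5,0],[0,0,-1,0],[0,0,-0.5,0],[0,0,0,0],[0,0,0,0]]]' ; python3 to.py .4473 -.2882 .125 7
```

```text
time_s: 42.9
tcp_pos: [0.4627, 0.1187, 0.119]
orientation: [[0.993, 0.12, 0.001], [0.12, -0.993, 0.0], [0.001, -0.0, -1.0]]
ft_force: [0.2, 0.2, -0.3]
grip_width: 0.705
grip_force: 0.0
time_s: 43.48
tcp_pos: [0.463, 0.1186, 0.1193]
orientation: [[0.993, 0.12, 0.001], [0.12, -0.993, -0.0], [0.001, 0.001, -1.0]]
ft_force: [-1.1, -1.1, 5.7]
grip_width: 0.334
grip_force: 78.8
time_s: 44.9
tcp_pos: [0.4618, 0.1185, 0.348]
orientation: [[0.993, 0.121, -0.001], [0.121, -0.993, -0.0], [-0.001, 0.0, -1.0]]
ft_force: [-0.0, -0.4, -4.4]
grip_width: 0.334
grip_force: 79.3
d cm [-6.32 40.2  22.31] turn -0.001 yaw 6.93 t 44.9 grip 0.33385499382067935 79.29727093876863
```

```bash
python3 -m pendant '[[[-0.33,0.8,0,0],[-0.33,1.6,0,0],[-0.33,2.4,0,0],[-0.33,2.4,0,0],[-0.33,2.4,0,0],[-0.33,2.4,0,0],[-0.33,2.4,0,0],[-0.33,2.4,0,0],[-0.33,2.4,0,0],[-0.33,2.4,0,0],[-0.33,2.4,0,0],[-0.33,2.4,0,0],[-0.33,2.4,0,0],[-0.33,2.4,0,0],[-0.33,2.4,0,0],[-0.33,2.4,0,0],[-0.33,2.4,0,0],[-0.33,1.2,0,0],[-0.33,0.6,0,0],[0,0,0,0]]]'; python3 -m pendant '[[[0,0,1,0],[0,0,2,0],[0,0,2,0],[0,0,2,0],[0,0,2,0],[0,0,2,0],[0,0,2,0],[0,0,2,0],[0,0,1.5,0],[0,0,0.8,0],[0,0,0.3,0],[0,0,0,0],[0,0,0,0],[0,0,0,0]]]'; python3 to.py .4473 -.2882 .127 7
python3 - <<'E'
from h import *
p,d=viewer.read_camera("wrist");a=p
p,d=viewer.read_camera("top");cv2.imwrite("pics/w9.png",np.hstack([cv2.resize(a,(400,300)),cv2.resize(p,(400,300))]))
E
```

```text
time_s: 46.57
tcp_pos: [0.4472, -0.289, 0.3476]
orientation: [[0.993, 0.118, -0.002], [0.118, -0.993, 0.001], [-0.002, -0.001, -1.0]]
ft_force: [1.1, 0.5, -4.7]
grip_width: 0.333
grip_force: 79.6
time_s: 47.73
tcp_pos: [0.4493, -0.2881, 0.1737]
orientation: [[0.993, 0.121, 0.002], [0.121, -0.993, -0.001], [0.002, 0.001, -1.0]]
ft_force: [-0.2, -1.1, -4.8]
grip_width: 0.332
grip_force: 79.6
d cm [-0.21 -0.02  4.67] turn -0.001 yaw 6.93 t 47.7333 grip 0.33178410336043795 79.61364362767199
```

View pics/w9.png

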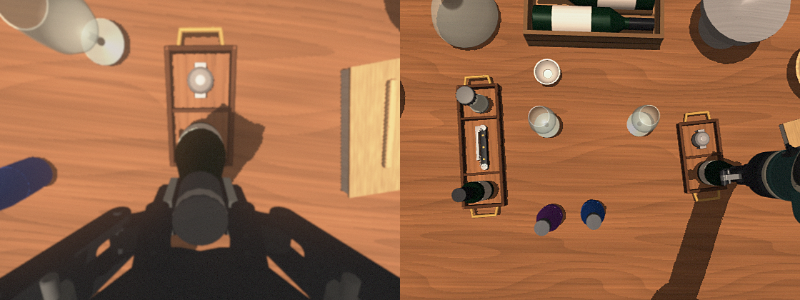

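The stopper stands in the far compartment and the bottle is over the near one. The still tray is complete and the glasses are unmoved.

```bash
python3 -m pendant '[[[-0.2,0,1,0],[0,0,1,0],[0,0,0.8,0],[0,0,0.6,0],[0,0,0.4,0],[0,0,0.3,0],[0,0,0.2,0],[0,0,0.2,0],[0,0,0.1,0],[0,0,0,0],[0,0,0,0]]]'; python3 -m pendant '[[[0,0,0,0],[0,0,0,0],[0,0,0,0],[0,0,0,0],[0,0,-0.5,0],[0,0,-1,0],[0,0,-2,0],[0,0,-2.5,0],[0,0,-2.5,0],[0,0,-2.5,0],[0,0,-2.5,0],[0,0,-2.5,0],[0,0,0,0],[0,0,0,0],[0,0,0,0],[0,0,0,0]]]' 0.4
python3 - <<'E'
from h import *
for c in("top","side"):
    p,d=viewer.read_camera(c);W=cloud(c,d);cv2.imwrite(f"pics/f{c}.png",p)
    for n,x,y,a,b in(("spark",.4473,-.2882,.198,.22),("stop",.5327,-.2778,.048,.07),("still",.3945,.2677,.185,.21),("pump",.6135,.2873,.11,.14),("ga",.562,.116,.14,.17),("gb",.57,-.123,.14,.17)):
        k=(np.hypot(W[...,0]-x,W[...,1]-y)<.04)&(W[...,2]>a)&(W[...,2]<b); q=W[k]; print(c,n,len(q),len(q) and ((q.min(0)+q.max(0))/2,q[:,2].max()))
a=cv2.imread("pics/ftop.png");cv2.imwrite("pics/f.png",np.hstack([cv2.resize(a,(400,300)),cv2.resize(p,(400,300))]))
E
```

```text
time_s: 48.75
tcp_pos: [0.447, -0.2884, 0.1274]
orientation: [[0.993, 0.12, 0.001], [0.12, -0.993, -0.001], [0.001, 0.001, -1.0]]
ft_force: [-0.6, 0.7, 2.2]
grip_width: 0.332
grip_force: 80.2
time_s: 50.08
tcp_pos: [0.4458, -0.2879, 0.2857]
orientation: [[0.993, 0.12, -0.002], [0.12, -0.993, 0.001], [-0.002, -0.001, -1.0]]
ft_force: [0.6, 0.4, 0.7]
grip_width: 0.697
grip_force: 0.0
top spark 384 (array([ 0.44566387, -0.28751498,  0.20545801]), np.float64(0.21226605514246188))
top stop 209 (array([ 0.53298797, -0.27733899,  0.05240039]), np.float64(0.05678980503262654))
top still 354 (array([0.39465919, 0.26784499, 0.1908994 ]), np.float64(0.19655023662696625))
top pump 609 (array([0.61212268, 0.28682117, 0.11978393]), np.float64(0.12942814625772225))
top ga 242 (array([0.56290614, 0.11657835, 0.14856354]), np.float64(0.15708539624100026))
top gb 248 (array([ 0.57012552, -0.12278125,  0.14943903]), np.float64(0.15873004353712694))
side spark 158 (array([ 0.44586229, -0.2883085 ,  0.20476217]), np.float64(0.21129840006240963))
side stop 83 (array([ 0.53271459, -0.27732165,  0.05202759]), np.float64(0.055845097494619966))
side still 298 (array([0.3952599 , 0.26808131, 0.19054285]), np.float64(0.19603173106744565))
side pump 475 (array([0.61257207, 0.28658881, 0.12023426]), np.float64(0.13034530868188))
side ga 325 (array([0.56341057, 0.11690132, 0.14857993]), np.float64(0.15702263045145737))
side gb 263 (array([ 0.5712254 , -0.12317802,  0.14869099]), np.float64(0.15729836669784547))
```

View pics/f.png

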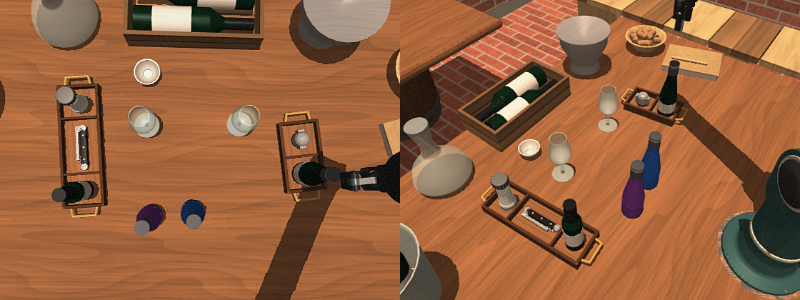

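All five items stand or lie in their compartments, at the right heights, and both glasses are where they were. I'll hand in.

```bash
python3 -c "
from station import ticket
print(ticket.finish_job())"
```

```text
the job is handed in; nothing more can be done
None
```

Both trays are laid as asked, with each item in its compartment and the bottles upright, and both glasses are still standing where they were; I handed the job in at about 50 s, and the hand-in returned no verdict.

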